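# Load the battery pack of a field logger over the sill of its bay

### The job

Slide the flat battery pack lying on the docking base's loading deck over the raised sill, so that its nose drops into the bay and goes under the keeper bar against the sprung contact block; then push it on against the spring and press its rear down until the whole pack has dropped behind the sill and lies flat in the bay, held there by the spring. Let go of it, and leave the bottle and the jar beside the base where they stand.

Things in the scene. Friction and masses are not known exactly. Their poses are not given: they have to be found in the camera images.
- base: Grey docking base of a field logger, fixed, 400 x 160 mm in plan. Origin on the table under the middle of the sill's inner (bay-side) face; +x is the loading direction, y across, z up. Flat loading deck, no fence, from x = -200 to -16 mm, top 30 mm above the table. Beyond the bay a head with a display, x = 137 to 200 mm, 62 mm tall.
- sill (a point): Middle of the sill's inner top edge (base x = 0, 35 mm above the table); axes as the base's. The sill is 104 mm wide: a ramp up from the deck (x = -16 to -4 mm), a flat crest 5 mm above the deck (-4 to 0), then an upright inner face 7 mm high. Flared cheeks, tops 46 mm above the table, lead in: 128 mm apart at x = -30 mm, 104 mm at x = 0.
- bay (a point): Where the pack's centre point lies when home: base x = 65, y = 0, z = 38 mm; axes as the base's. The bay's floor is 28 mm above the table (10 mm below this point), 104 mm wide between side walls with tops 46 mm above the table.
- keeper (a point): Middle of the underside's near edge of the fixed keeper bar that bridges the bay's far end: base x = 120, y = 0, z = 51 mm. The bar runs across the bay, is 17 mm deep (x) and 7 mm thick. The pack, 20 mm thick, has 3 mm to spare under it.
- pack_center (a point): Loose black battery pack, 130 long (x) x 100 wide (y) mm, 0.3 to 0.5 kg, too wide to grasp. Point: mid length and width, 10 mm above its underside; +x to the nose. The body (x = -35 to 65) is 20 mm thick; the rear 30 mm is a thumb shelf 9 mm thick, leaving an upright step face 11 mm high, 100 wide, at x = -35 to push with fingertips set on the shelf. Starts on the deck, slightly askew.
- pack_nose (a point): Middle of the pack's front face, 65 mm ahead of pack_center along its x, 10 mm above its underside.
- pack: The same pack; origin mid underside. Centre of mass 8 mm ahead of pack_center. Once that is past the sill's crest the pack tips nose-down into the bay by itself, its rear rising about 15 mm off the deck; a finger pressing on the shelf prevents this, and the nose then rides too high for the keeper bar.
- contact (a joint): Travel (m) of the sprung steel contact block under the keeper: 0 at rest, face at base x = 126 mm; pushed along +x to at most 0.009; 5 N at 0, 0.5 N more per mm. Pack home: about 0.004, the rear edge held against the sill's inner face. A finger pushing the step can hold the rear up by friction, or lift it again: press down, ease back, then rise.
- reagent: Small bottle, 44 mm across, 85 mm tall, beside the base; origin under its centre. Leave alone.
- buffer_jar: Jar, 52 mm across, 60 mm tall, beside the base; origin under its centre. Leave alone.
Not all that is in view belongs to the job. There is more than one size of the pack; the job needs the larger.

How it is judged:
By the outcome, as a careful person would: the job done as asked, in the order asked, and still so for the second after the job is handed in, with the robot touching nothing.
It also fails if it takes over 45 s, if anything falls off the work surface, if the arm or the gripper's body presses on something with over 40 N, if the wrist force passes 120 N, or if a joint passes its speed limit or range.

### The arm

A 7-joint arm with a two-finger parallel gripper is mounted at the origin on the work surface. World frame = base frame: x ahead of the robot, y to its left, z up, the work surface at z = 0. Lengths are in m, angles in degrees, forces in N, time in s.
With the tool pointing down it reaches from about 0.425 to 0.875 m from the base axis. Payload 4.7 kg.
Tool frame: the origin (TCP) lies on the centre line of the jaws, within the pads' length; the fingertips stand 8 mm ahead of it and the grasp point (between the pads) lies 11 mm behind it; z points along the fingers, y is the direction in which the jaws open and shut (so a half turn about z gives the same grasp; the last joint's range is limited). The gripper opens to 87 mm and grips with 3 to 60 N. Pads are 19 mm wide; open, the fingers measure 117 mm over their backs; the gripper's body (75 mm by 190 mm) begins 51 mm behind the grasp point.
Start: joints at [75.751, 18.392, -4.016, 83.108, 1.295, 78.541, -3.26], TCP at [0.169, -0.628, 0.231] pointing down, gripper open.
Joint ranges: [-163.93, 163.93], [-17.29, 119.83], [-79.2, 71.16], [3.27, 140.29], [-89.18, 269.18], [5.43, 117.66], [-154.24, 154.24]. Speed limits (degrees/s): [147.25, 147.25, 180, 180, 180, 180, 180].

### API

Orientations are given as [roll, pitch, yaw] about the fixed x, y, z axes, in that order (R = Rz(yaw) Ry(pitch) Rx(roll)).
In Python, from cell import env gives the robot as it stands. The module is installed in compiled form; this text tells all that it offers.
- The arm moves only by the tool move_arm, never from a script. Its argument "steps" is a list of rows, each a list of 2 entries, a list of its own where there are three numbers: the shift along the tool's x, y, z in m, then the turn about the tool's z in rad. A call has 1 to 20 rows; each row is the pose to reach, as a shift and turn from the pose commanded when the call began, along the tool's axes at that moment; what a row does not reach only later rows make up. A row lasts 1/8 s, in which the tool goes at most 62.5 mm and 10.7 degrees, less where a joint would pass 70% of its speed; a pose out of reach is approached as far as the arm can. A call with a gripper value outside its range is refused whole. "hand" is the closure, from -1 (fully open) to 1 (shut), set as the call begins (left out, the last holds). The fingers move at their own pace and stop on an object; "squeeze" is the grip in N (left out, the last holds). Time passes only in rows, so rows that repeat a pose let the fingers close. It gives the time, the measured TCP pose, the force and the opening at its end, in the units of the state.
- env.get_obs(): the state, without advancing time (a new reading comes with each control period).
- env.read_camera(name): name is "scene" or "top" or "wrist"; returns (picture, depth): 384x512x3 uint8, red, green, blue; 384x512 float32, m along the optical axis (not along the pixel's ray), 0 where there is no reading.
- env.calibration(name): a dict with "intrinsics" (3x3 intrinsics, pixels), "position" and "orientation" of the camera in the world; the wrist camera has in their place "mount" (4x4, takes a point from camera to tool coordinates, whose origin is the TCP and whose axes are the flange's). Camera axes: x right, y up, looking along -z (the intrinsics and any distortion apply to the point x, -y, -z); pixel columns grow to the right and rows downward; lengths in m; the calibration is good to about 2 mm. A picture is of the moment at which its call begins: read the wrist's pose just before it. calibration takes no time and is no camera call.
- env.sign_off(): hands the job in, once; it reports no verdict.
Trained networks look in the newest picture that a camera, given by its name, has taken for a name from the list of things; names that differ only in an ending like _2 or _b are one class to them, and where a whole thing is asked for, a point or a joint stands for the part that bears it (a point fixed in the world has none). Each returns a list of dicts, best first, with "conf" (0 to 1); they miss things now and then, are a little off and sometimes report something else, mostly with a low value. They report only what shows in the picture. A call takes as long as a camera call. They do not tell look-alikes from the thing itself.
- env.cut_out(camera, query): "region" (384x512 bool, what is visible of it) and "uv" ([column, row] in pixels, amid what is visible of it).
The state is a dict: "time_s": time; "qpos": joint angles; "joint_velocities": joint speeds; "effort": joint torques, N m; "tool_pos": TCP position; "tool_rot": TCP orientation; "force": force on the tool from outside, world axes, zero at the start; "wrist_torque": the same for the moment, N m; "grip_width": finger opening in m.
Only numpy, scipy, OpenCV 4.12 (cv2) and the standard library are available. Lean on these libraries where they do the work, as an engineer would, in place of code of your own. Each camera call takes 0.05 s, during which the arm holds its last target. There are 200 camera calls.

## Working session

There is one attempt and no reset: what is moved stays moved. The work goes in short steps, Python scripts to look and compute and a tool call to move; the robot and the scene stay as the last step left them, time stands still between calls to the robot, and variables do not carry over. Pictures are saved under pics/ and viewed, about 8 in all and at most 12, crops included, and the job is handed in when it is done.

Besides the shell and the picture viewer there is one more tool, called after "Emit:" as name(argument=value, ...) on one line, values as JSON. move_arm: Moves the arm, as the interface text tells. Its arguments: {"type":"object","properties":{"steps":{"type":"array"},"hand":{"type":"number"},"squeeze":{"type":"number"}},"required":["steps"]}

```bash
mkdir -p pics
cat > h.py <<'E'
import numpy as np, cv2
from cell import env
from scipy.spatial.transform import Rotation as R
def cam(name):
    o=env.get_obs(); p,d=env.read_camera(name); c=env.calibration(name); K=np.array(c["intrinsics"])
    if "mount" in c:
        T=np.eye(4);T[:3,:3]=R.from_euler('xyz',o["tool_rot"],degrees=True).as_matrix();T[:3,3]=o["tool_pos"];M=T@np.array(c["mount"])
    else:
        M=np.eye(4);q=np.array(c["orientation"]);
        M[:3,:3]=q if q.shape==(3,3) else (R.from_euler('xyz',q,degrees=True).as_matrix() if q.size==3 else R.from_quat(q).as_matrix())
        M[:3,3]=c["position"]
    v,u=np.mgrid[:384,:512]
    P=np.stack([(u-K[0,2])/K[0,0]*d,-(v-K[1,2])/K[1,1]*d,-d],-1)@M[:3,:3].T+M[:3,3]
    P[d==0]=np.nan
    return p,P,c
def save(n,p): cv2.imwrite('pics/'+n,p[...,::-1])
E
python3 - <<'E'
from h import *
for n in("top","scene"):
    p,P,c=cam(n); print(n,c); 
    save(n+"0.png",p)
    for q in("base","pack","reagent","buffer_jar","contact"):
        for r in env.cut_out(n,q)[:3]:
            m=r["region"]; print(q,round(r["conf"],2),np.round(r["uv"]),m.sum(),np.round(np.nanmedian(P[m],0),3))
o=env.get_obs();print(o["tool_pos"],o["tool_rot"],o["force"],o["time_s"])
a=cv2.imread('pics/top0.png');b=cv2.imread('pics/scene0.png')
cv2.imwrite('pics/both.png',cv2.resize(np.vstack([a,b]),None,fx=.78,fy=.78))
E
```

```text
top {'intrinsics': array([[419.11464871,   0.        , 259.92309985],
       [  0.        , 419.11464871, 194.31562448],
       [  0.        ,   0.        ,   1.        ]]), 'position': array([ 0.42300345, -0.08374187,  0.91093801]), 'orientation': array([  9.09663339,   0.54194136, -91.59622231])}
base 0.89 [211. 207.] 11757 [0.535 0.025 0.032]
pack 0.75 [379. 222.] 1481 [ 0.501 -0.335  0.015]
pack 0.59 [285. 224.] 2999 [ 0.501 -0.123  0.051]
reagent 0.89 [220. 283.] 433 [0.385 0.002 0.059]
buffer_jar 0.94 [250. 147.] 486 [ 0.659 -0.058  0.06 ]
buffer_jar 0.41 [280. 222.] 3027 [ 0.501 -0.122  0.051]
contact 0.28 [210. 211.] 11810 [0.535 0.025 0.032]
scene {'intrinsics': array([[398.4674368 ,   0.        , 254.44796749],
       [  0.        , 398.4674368 , 192.05516689],
       [  0.        ,   0.        ,   1.        ]]), 'position': array([0.95792256, 0.12895413, 0.79774781]), 'orientation': array([ 29.35747724,  -0.61402534, 116.25210389])}
base 0.87 [297. 203.] 10402 [0.553 0.04  0.032]
pack 0.67 [241. 159.] 2315 [ 0.509 -0.113  0.05 ]
pack 0.61 [162. 132.] 972 [ 0.508 -0.33   0.013]
reagent 0.61 [314. 145.] 465 [0.396 0.011 0.053]
buffer_jar 0.76 [234. 233.] 606 [ 0.676 -0.049  0.059]
[ 0.16884396 -0.62770388  0.23061816] [1.79993069e+02 3.07590056e-03 1.50599917e+01] [ 0.49793498  0.1509697  -0.75604582] 0.6
```

View pics/both.png

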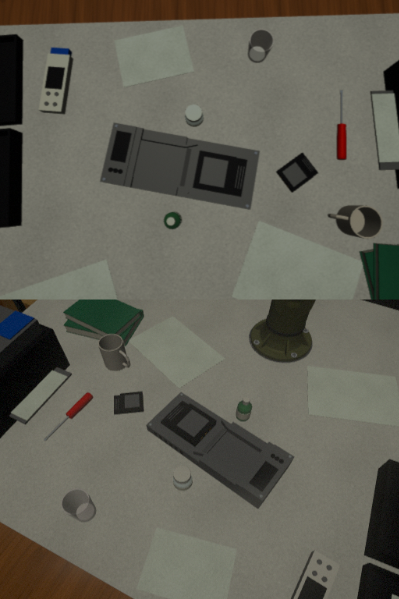

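```bash
cat >> h.py <<'E'
def rect(xy):
    (c,s,a)=cv2.minAreaRect((xy*1000).astype(np.float32)); return np.round(c,1),np.round(s,1),round(a,2)
def clean(m): 
    m=cv2.morphologyEx(m.astype(np.uint8),cv2.MORPH_OPEN,np.ones((3,3),np.uint8))
    n,l,s,_=cv2.connectedComponentsWithStats(m); return l==1+np.argmax(s[1:,4])
E
python3 - <<'E'
from h import *
for n in("top","scene"):
    p,P,c=cam(n); x,y,z=P[...,0],P[...,1],P[...,2]
    near=(abs(x-.53)<.2)&(abs(y-.02)<.27)
    print(n,"table",np.nanmedian(z[near&(z<.012)]))
    print("base",rect(P[clean(near&(z>.02))][:,:2]))
    print("head",rect(P[clean(near&(z>.056)&(y>.08))][:,:2]))
    m=clean(near&(abs(z-.05)<.005)&(y<-.0)&(x<.62)); print("body",rect(P[m][:,:2]),np.nanmedian(z[m]))
    m=clean(near&(abs(z-.039)<.0035)&(y<-.0)&(x<.62));print("shelf",rect(P[m][:,:2]),m.sum())
    if n=="top": save("crop1.png",cv2.convertScaleAbs(cv2.resize(p[135:280,120:420],None,fx=2.6,fy=2.6,interpolation=2),alpha=2))
E
```

```text
top table 0.0009853791908269183
base (array([525.7, -20.2]), array([401.3, 160.7]), 77.98)
head (array([558.8, 136. ]), array([ 81.9, 160.3]), 78.04)
body (array([ 505.7, -108. ]), array([100. , 100.4]), 77.71) 0.05111698765491718
shelf (array([ 491.9, -172. ]), array([ 29.2, 100.3]), 77.75) 578
scene table 0.0004312804406960691
base (array([525.5, -18.9]), array([400.6, 163.2]), 77.93)
head (array([558.7, 137.8]), array([ 80. , 161.9]), 77.97)
body (array([ 505.2, -105.8]), array([102.6, 102.8]), 77.92) 0.050329869372252034
shelf (array([ 491.7, -173. ]), array([ 27.4, 100.8]), 80.03) 358
```

View pics/crop1.png

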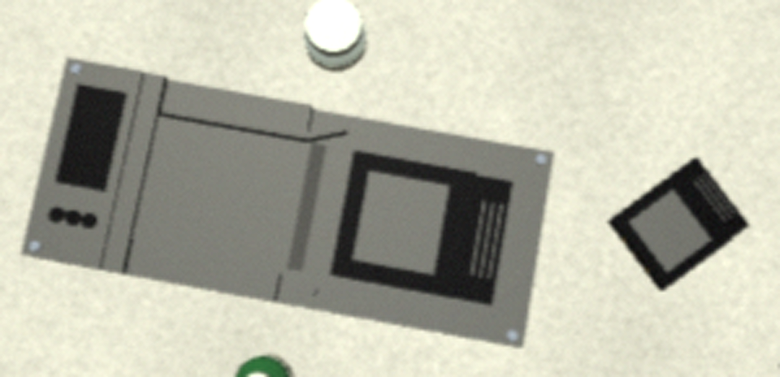

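Deck pack (top 285,224; body 100x100 + shelf at its right = -y end) is the large one; the small look-alike lies on the table at (379,222). I choose the deck pack: its crop shows the right proportions, 100 mm wide.

Emit:
move_arm(steps=[[[0.43, -0.357, 0], -1.098], [[0.43, -0.357, 0], -1.098], [[0.43, -0.357, 0], -1.098], [[0.43, -0.357, 0], -1.098], [[0.43, -0.357, 0], -1.098], [[0.43, -0.357, 0], -1.098], [[0.43, -0.357, 0], -1.098], [[0.43, -0.357, 0], -1.098], [[0.43, -0.357, 0], -1.098], [[0.43, -0.357, 0], -1.098], [[0.43, -0.357, 0], -1.098], [[0.43, -0.357, 0], -1.098]], hand=0)

```text
time_s: 2.2
tool_pos: [0.4905, -0.173, 0.2304]
tool_rot: [-180.0, 0.0, 77.8]
force: [0.3, -0.2, -0.4]
grip_width: 0.0436
```

```bash
cat >> h.py <<'E'
B=np.array([525.6,-19.6]);A=np.radians(78.0);U=np.array([np.cos(A),np.sin(A)]);V=np.array([-U[1],U[0]])
def tobase(xy): d=np.asarray(xy)*1000-B; return np.stack([d@U,d@V],-1)
def state():
    o=env.get_obs(); print("t",round(o["time_s"],2),"tcp base",np.round(tobase(o["tool_pos"][:2]),1),"tip z",round(o["tool_pos"][2]*1000-8,1),"rot",np.round(o["tool_rot"],2),"F",np.round(o["force"],1),"F.u",np.round(np.dot(o["force"][:2],U),1),"w",o["grip_width"]); return o
E
python3 - <<'E'
from h import *
o=state(); print(np.round(o["qpos"],1))
p,P,c=cam("wrist"); save("w1.png",cv2.convertScaleAbs(p,alpha=1.8)); z=P[...,2]; x,y=P[...,0],P[...,1]
near=(abs(x-.53)<.2)&(abs(y-.02)<.27)
print(np.nanmedian(z[z<.012]))
b=tobase(P[...,:2]); 
for lo,hi in((.046,.056),(.0355,.0425)):
    m=clean((z>lo)&(z<hi)&(b[...,0]<-20)&(abs(b[...,1])<70)); print(rect(b[m]/1000),np.nanmedian(z[m]),m.sum())
E
```

```text
t 2.2 tcp base [-157.4    2.5] tip z 222.4 rot [-1.7998e+02  4.0000e-02  7.7800e+01] F [ 0.3 -0.2 -0.4] F.u -0.2 w 0.043649263321495095
[ 48.8   4.4 -33.7 100.4   2.5  76.    2.4]
-0.0006326553047340533
(array([-91. ,   0.3]), array([100.4, 100.2]), 89.81) 0.049416374520865225 8841
(array([-156.9,    0.4]), array([100. ,  26.5]), 89.88) 0.03832819507926161 1843
```

View pics/w1.png

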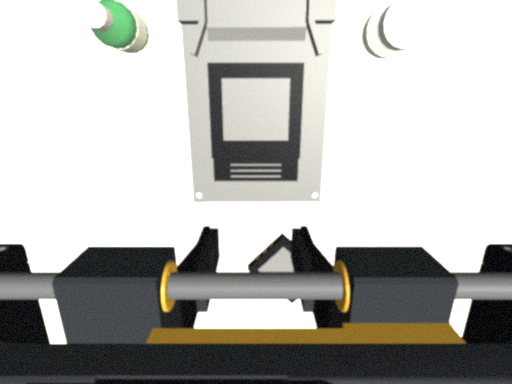

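Emit:
move_arm(steps=[[[0, 0.002, 0.06], 0], [[0, 0.002, 0.12], 0], [[0, 0.002, 0.16], 0], [[0, 0.002, 0.172], 0], [[0, 0.002, 0.18], 0], [[0, 0.002, 0.18], 0], [[0.004, 0.002, 0.18], 0], [[0.008, 0.002, 0.18], 0], [[0.012, 0.002, 0.18], 0], [[0.016, 0.002, 0.18], 0], [[0.02, 0.002, 0.18], 0]])

```text
time_s: 3.62
tool_pos: [0.4976, -0.1521, 0.0507]
tool_rot: [180.0, 0.0, 78.0]
force: [-0.5, -2.7, 1.8]
grip_width: 0.0436
```

Run:
```python
from h import *
state()
for n in ("top",):
    p,P,c=cam(n); b=tobase(P[...,:2]); z=P[...,2]
    m=clean((abs(z-.05)<.005)&(b[...,0]<60)&(b[...,0]>-135)&(abs(b[...,1])<60));print(rect(b[m]/1000))
```

```text
t 3.62 tcp base [-1.354e+02 -1.000e-01] tip z 42.7 rot [1.7998e+02 3.0000e-02 7.7960e+01] F [-0.5 -2.7  1.8] F.u -2.8 w 0.04359789265579435
(array([-62.6,   2.3]), array([76.1, 99.9]), 0.13)
```

Emit:
move_arm(steps=[[[0.006, 0, 0], 0], [[0.012, 0, 0], 0], [[0.018, 0, 0], 0], [[0.024, 0, 0], 0], [[0.03, 0, -0.001], 0], [[0.036, 0, -0.002], 0], [[0.042, 0, -0.003], 0], [[0.048, 0, -0.003], 0], [[0.054, 0, -0.003], 0], [[0.06, 0, -0.003], 0], [[0.066, 0, -0.003], 0], [[0.072, 0, -0.003], 0], [[0.078, 0, -0.003], 0]])

```text
time_s: 5.3
tool_pos: [0.514, -0.0759, 0.0538]
tool_rot: [180.0, 0.0, 77.9]
force: [-0.9, -3.3, 2.2]
grip_width: 0.0439
```

Run:
```python
from h import *
state()
for n in ("wrist",):
    p,P,c=cam(n); save("w2.png",cv2.convertScaleAbs(p,alpha=1.8)); b=tobase(P[...,:2]); z=P[...,2]
    for x in range(-50,125,10):
        m=(abs(b[...,0]-x)<3)&(abs(b[...,1])<40); print(x,m.sum(),np.round(np.nanmedian(z[m])*1000,1) if m.any() else '',end='; ')
```

```text
t 5.3 tcp base [-57.5  -0.3] tip z 45.8 rot [1.7997e+02 4.0000e-02 7.7950e+01] F [-0.9 -3.3  2.2] F.u -3.4 w 0.04387352138065887
-50 1563 75.8; -40 2121 52.2; -30 19133 151.1; -20 6264 129.5; -10 1638 54.2; 0 1750 54.9; 10 1898 55.6; 20 2086 56.3; 30 2169 57.0; 40 2416 57.4; 50 2595 58.0; 60 1372 27.2; 70 1936 27.2; 80 0 ; 90 0 ; 100 0 ; 110 0 ; 120 0 ;
```

View pics/w2.png

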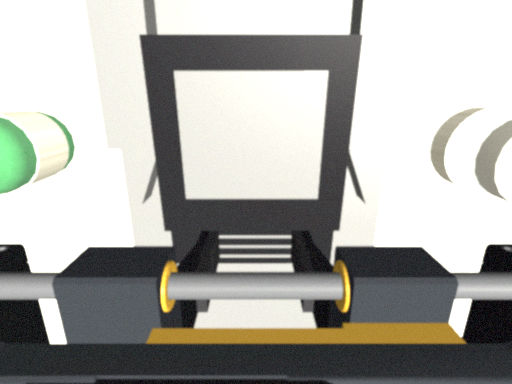

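Emit:
move_arm(steps=[[[0.006, 0, 0], 0], [[0.012, 0, 0], 0], [[0.018, 0, 0], 0], [[0.018, 0, 0], 0], [[0.015, 0, -0.001], 0], [[0.014, 0, -0.004], 0], [[0.014, 0, -0.008], 0], [[0.014, 0, -0.008], 0], [[0.014, 0, -0.008], 0]])

```text
time_s: 6.48
tool_pos: [0.5165, -0.0623, 0.0615]
tool_rot: [-180.0, 0.0, 78.0]
force: [-0.1, -0.5, -0.7]
grip_width: 0.0433
```

```bash
cat >> h.py <<'E'
def prof(lo=-50,hi=140):
    p,P,c=cam("wrist"); b=tobase(P[...,:2]); z=P[...,2]
    for x in range(lo,hi,10):
        m=(abs(b[...,0]-x)<3)&(abs(b[...,1])<40)&(z<.07); print(x,m.sum(),np.round(np.nanmedian(z[m])*1000,1) if m.any() else '',end='; ')
    m=clean((z>.0445)&(z<.062)&(b[...,0]<118)&(b[...,0]>-70)&(abs(b[...,1])<51)); print(rect(b[m]/1000))
    return p
E
python3 - <<'E'
from h import *
state(); prof()
E
```

```text
t 6.47 tcp base [-43.6   0. ] tip z 53.5 rot [-1.7999e+02  1.0000e-02  7.7950e+01] F [-0.1 -0.5 -0.7] F.u -0.5 w 0.043329894330731075
-50 753 48.0; -40 956 47.0; -30 931 46.3; -20 1435 56.0; -10 1496 55.1; 0 1535 54.5; 10 1616 53.5; 20 1709 52.6; 30 1708 51.6; 40 1812 50.7; 50 1950 49.8; 60 1943 48.6; 70 2062 47.5; 80 1221 27.2; 90 1197 27.1; 100 0 ; 110 0 ; 120 0 ; 130 0 ; (array([9.5, 0.3]), array([131.1, 100.7]), 0.17)
```

Emit:
move_arm(steps=[[[0, 0, 0.0035], 0], [[0.005, 0, 0.0035], 0], [[0.01, 0, 0.0035], 0], [[0.016, 0, 0.004], 0], [[0.022, 0, 0.005], 0], [[0.028, 0, 0.0055], 0], [[0.034, 0, 0.006], 0], [[0.04, 0, 0.0065], 0], [[0.045, 0, 0.007], 0], [[0.05, 0, 0.0075], 0], [[0.055, 0, 0.0075], 0]])

```text
time_s: 7.9
tool_pos: [0.528, -0.0079, 0.0539]
tool_rot: [-180.0, -0.0, 78.0]
force: [-1.0, -1.7, 0.6]
grip_width: 0.0435
```

Run:
```python
from h import *
state(); p=prof(-40,150); save("w3.png",cv2.convertScaleAbs(p,alpha=1.8))
```

```text
t 7.9 tcp base [11.9  0. ] tip z 45.9 rot [-1.7999e+02 -1.0000e-02  7.7960e+01] F [-1.  -1.7  0.6] F.u -1.9 w 0.043475445383281006
-40 208 29.3; -30 0 ; -20 196 29.2; -10 58 43.4; 0 647 43.3; 10 860 42.8; 20 694 58.1; 30 1453 52.4; 40 1496 51.9; 50 1575 51.6; 60 1644 51.1; 70 1752 50.5; 80 1766 49.9; 90 1983 49.4; 100 2043 48.8; 110 2097 47.9; 120 3001 56.4; 130 2735 57.1; 140 0 ; (array([60.4,  0.3]), array([100.9, 115. ]), 89.95)
```

View pics/w3.png

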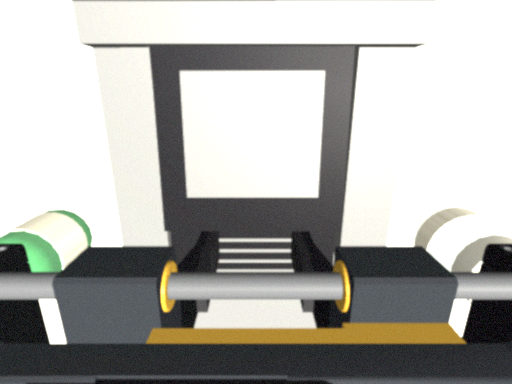

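Emit:
move_arm(steps=[[[0.002, 0, 0], 0], [[0.004, 0, 0], 0], [[0.006, 0, 0], 0], [[0.008, 0, 0.0005], 0], [[0.01, 0, 0.0005], 0], [[0.011, 0, 0.0005], 0], [[0.0115, 0, 0.0005], 0], [[0.0115, 0, 0.0005], 0]])

```text
time_s: 8.95
tool_pos: [0.5293, -0.0018, 0.0535]
tool_rot: [-179.9, 0.4, 77.8]
force: [-2.8, -10.0, 5.8]
grip_width: 0.0434
```

Run:
```python
from h import *
state(); prof(-40,150)
```

```text
t 8.95 tcp base [18.2  0.1] tip z 45.5 rot [-179.9     0.38   77.84] F [ -2.8 -10.    5.8] F.u -10.3 w 0.04342725074872717
-40 643 29.2; -30 0 ; -20 0 ; -10 228 32.2; 0 479 43.0; 10 700 42.7; 20 961 42.2; 30 1433 52.8; 40 1448 51.9; 50 1494 51.6; 60 1609 51.2; 70 1715 50.6; 80 1797 50.1; 90 1863 49.6; 100 1942 49.0; 110 2063 48.5; 120 2759 56.5; 130 2673 57.1; 140 2270 61.1; (array([63.4,  0.1]), array([109.3, 100.8]), 0.16)
```

Emit:
move_arm(steps=[[[0.002, 0, 0], 0], [[0.004, 0, 0], 0], [[0.006, 0, 0], 0], [[0.0075, 0, 0], 0], [[0.0075, 0, 0], 0]])

```text
time_s: 9.62
tool_pos: [0.53, 0.0034, 0.0522]
tool_rot: [-179.8, 0.5, 77.8]
force: [-2.3, -13.6, -1.2]
grip_width: 0.0436
```

Run:
```python
from h import *
state(); prof(-40,150)
```

```text
t 9.62 tcp base [23.4  0.5] tip z 44.2 rot [-179.82    0.52   77.76] F [ -2.3 -13.6  -1.2] F.u -13.8 w 0.04360262509582725
-40 718 29.2; -30 446 29.3; -20 0 ; -10 0 ; 0 255 34.2; 10 615 41.1; 20 853 40.8; 30 604 41.2; 40 1397 50.8; 50 1491 50.4; 60 1548 50.4; 70 1629 50.0; 80 1740 49.6; 90 1839 49.2; 100 1943 48.8; 110 2033 48.4; 120 2587 56.6; 130 2634 57.2; 140 3009 61.1; (array([65.9,  0.4]), array([104.2, 100.9]), 0.09)
```

Emit:
move_arm(steps=[[[0.0005, 0, 0.002], 0], [[0.0005, 0, 0.004], 0], [[0.0005, 0, 0.006], 0], [[0.0005, 0, 0.008], 0], [[0, 0, 0.01], 0], [[0, 0, 0.012], 0], [[0, 0, 0.012], 0], [[0, 0, 0.012], 0]])

```text
time_s: 10.68
tool_pos: [0.5311, 0.003, 0.0453]
tool_rot: [-179.9, 0.7, 77.7]
force: [-14.9, -15.9, 35.0]
grip_width: 0.0434
```

Run:
```python
from h import *
state(); prof(-40,150)
```

```text
t 10.68 tcp base [23.3 -0.7] tip z 37.3 rot [-179.91    0.7    77.74] F [-14.9 -15.9  35. ] F.u -18.6 w 0.04343280668495629
-40 800 29.2; -30 665 29.2; -20 1 30.5; -10 0 ; 0 232 29.7; 10 613 36.4; 20 827 36.4; 30 592 48.6; 40 1428 47.1; 50 1509 47.2; 60 1614 47.5; 70 1713 47.5; 80 1838 47.5; 90 1943 47.5; 100 2066 47.5; 110 2200 47.5; 120 2858 56.6; 130 2935 57.2; 140 3393 61.2; (array([65.8,  0.5]), array([101. , 104.3]), 89.97)
```

Emit:
move_arm(steps=[[[0, 0, -0.003], 0], [[-0.003, 0, -0.004], 0], [[-0.006, 0, -0.005], 0], [[-0.009, 0, -0.005], 0], [[-0.012, 0, -0.005], 0], [[-0.014, 0, -0.005], 0], [[-0.014, 0, -0.005], 0]])

```text
time_s: 11.6
tool_pos: [0.5292, -0.0025, 0.0466]
tool_rot: [-180.0, -0.1, 78.0]
force: [-0.2, -0.3, 0.4]
grip_width: 0.0436
```

Run:
```python
from h import *
state(); prof(-40,150)
```

```text
t 11.6 tcp base [17.5  0.1] tip z 38.6 rot [-1.800e+02 -5.000e-02  7.801e+01] F [-0.2 -0.3  0.4] F.u -0.3 w 0.04359262249061451
-40 749 29.2; -30 345 29.2; -20 0 ; -10 0 ; 0 492 36.2; 10 691 36.5; 20 1010 36.6; 30 1642 47.6; 40 1468 47.2; 50 1527 47.5; 60 1640 47.6; 70 1764 47.6; 80 1827 47.6; 90 2047 47.6; 100 2116 47.5; 110 2165 47.5; 120 3125 56.5; 130 2930 57.2; 140 1158 61.1; (array([62.8,  0.4]), array([101.1, 110.4]), 89.98)
```

Flat, free of force. Rise straight up, then check.

Emit:
move_arm(steps=[[[-0.001, 0, -0.005], 0], [[-0.001, 0, -0.015], 0], [[-0.001, 0, -0.03], 0], [[-0.001, 0, -0.06], 0], [[-0.001, 0, -0.11], 0], [[-0.03, 0, -0.16], 0], [[-0.06, 0, -0.18], 0], [[-0.06, 0, -0.18], 0], [[-0.06, 0, -0.18], 0]])

```text
time_s: 12.78
tool_pos: [0.5165, -0.0612, 0.2267]
tool_rot: [-180.0, -0.0, 78.0]
force: [0.1, 0.3, 0.3]
grip_width: 0.0436
```

Run:
```python
from h import *
state(); p=prof(-40,150); save("w4.png",cv2.convertScaleAbs(p,alpha=1.8))
p,P,c=cam("top")
for q in("reagent","buffer_jar"):
    r=env.cut_out("top",q)[0]; m=r["region"]; print(q,round(r["conf"],2),np.round(r["uv"]),m.sum(),np.round(np.nanmedian(P[m],0),3))
```

```text
t 12.78 tcp base [-42.6   0.3] tip z 218.7 rot [-1.8e+02 -2.0e-02  7.8e+01] F [0.1 0.3 0.3] F.u 0.3 w 0.043570969923257166
-40 329 29.2; -30 332 29.3; -20 341 29.3; -10 323 32.4; 0 348 36.1; 10 354 36.4; 20 359 36.5; 30 367 47.1; 40 451 47.3; 50 454 47.5; 60 457 47.6; 70 517 47.6; 80 472 47.6; 90 477 47.6; 100 505 47.6; 110 538 47.7; 120 820 56.0; 130 90 57.1; 140 0 ; (array([73.5,  0.6]), array([100.9,  88.8]), 89.94)Traceback (most recent call last):
  File "<stdin>", line 5, in <module>
IndexError: list index out of range
```

View pics/w4.png

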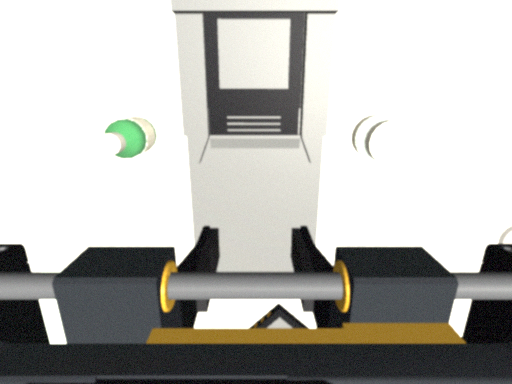

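Run:
```python
from h import *
p,P,c=cam("wrist")
for q in("reagent","buffer_jar"):
    for r in env.cut_out("wrist",q)[:1]: m=r["region"]; print(q,round(r["conf"],2),np.round(np.nanmedian(P[m],0),3))
state(); print(env.sign_off())
```

```text
reagent 0.62 [0.394 0.008 0.057]
buffer_jar 0.94 [ 0.661 -0.052  0.059]
t 13.07 tcp base [-42.7   0.3] tip z 218.0 rot [-1.7994e+02 -2.0000e-02  7.8050e+01] F [-0.4  0.  -0.3] F.u -0.1 w 0.04365422280328784
the job is handed in; nothing more can be done
None
```

The larger pack now lies flat in the bay behind the sill. I pushed it over the sill and let it tip nose-down. I then pushed it under the keeper against the spring, pressed the rear down, eased back and rose clear. I handed the job in at 13.1 s.

- **Pack seated:** with the gripper well clear, the wrist depth reads the body top level at 47.1–47.7 mm and the shelf at about 36.5 mm. Home would be 48 and 37 mm, so both are within the calibration error. The step is where it should be, and the picture shows the rear edge at the sill.
- **Contact spring:** I did not read its travel directly. That the spring holds the pack is inferred from the pack's position.
- **Forces:** the force readings I took peaked at about 35 N vertically (about 41 N in total), through the fingertips while pressing the shelf down. At hand-in the tool force was near zero.
- **Bottle and jar:** both stand where they were found, to within about a centimetre. The last top-camera look failed to find one of them, probably because the arm was in the way, so I checked both with the wrist camera.

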